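# Set up the ceramist's bench: colour jars in order, cast on its keyed plate

## Task

Get the dental bench ready for layering: on the wooden jar board, stand the red-capped jar on the ringed place beside the little white pot, the blue-capped jar on the ringed place at the other end, and the yellow-capped jar on the one between them. Seat the plaster cast on top of the orange mounting plate, with its lugs dropped fully into the matching notches so that it lies flush. Leave the white-capped jar, the amber bottle and the bur block where they stand.

Things in the scene. Friction and masses are not known exactly. Their poses are not given: they have to be found in the camera images.
- jar_red: Small porcelain jar with a red cap (cap 16 mm high) on a whitish body with a paper band; 62 mm tall, 36 mm in diameter, rigid and closed, about 60 g, standing upright. Origin at the centre of its underside, z up.
- jar_yellow: Small porcelain jar with a yellow cap (cap 16 mm high) on a whitish body with a paper band; 62 mm tall, 36 mm in diameter, rigid and closed, about 60 g, standing upright. Origin at the centre of its underside, z up.
- jar_blue: Small porcelain jar with a blue cap (cap 16 mm high) on a whitish body with a paper band; 62 mm tall, 36 mm in diameter, rigid and closed, about 60 g, standing upright. Origin at the centre of its underside, z up.
- jar_white: Small porcelain jar with a white cap (cap 16 mm high) on a whitish body with a paper band; 62 mm tall, 36 mm in diameter, rigid and closed, about 60 g, standing upright. Origin at the centre of its underside, z up. A bystander, to be left alone.
- cast: Cream plaster dental cast, 120 g: block 60 mm (x) x 50 (y) x 26 high, teeth horseshoe to 40 high, closed end at -x. Origin: centre of block underside, z up. Lugs 8 long under it (it stands on them, origin 8 above table): tapered round, diameter 14 to 8, at x 19, y +-16; bar 9 (x) x 20 (y) at x -20, y 0. Grip across y. At start its yaw is within 40 deg of 0.
- plate: Orange articulator mounting plate, fixed, 96 mm (x) x 86 (y) x 16 high. Origin: centre of underside. Notches 10 deep in its top: 18 x 18 at x 19, y +-16; slot 16 (x) x 28 (y) at x -20, y 0. Cast fits one way: its x along plate x, origins in line, block flush on top (16 up). Behind, x 48 to 70: steel bar 14 high, two ball posts (y +-34) 68 high. Its yaw is within 35 deg of 0.
- board: Wooden jar board, fixed, 190 mm (x) x 60 (y) x 12 high, turned any way round. Origin: centre of underside. Flat top with three painted rings, 44 diameter, at y 0: x -40 (beside the white pot), x 14 (middle), x 68 (other end). White ceramic pot, 26 diameter, 7 high above the top, fixed at x -79.
- bottle: Amber glass bottle with a black cap, 28 mm in diameter, 75 mm tall, upright; a bystander, to be left alone. Origin at the centre of its underside.
- burs: Light wooden block with 24 small burs, 70 (x) x 100 (y) mm, 39 mm high with the burs, beyond the work area; a bystander, to be left alone. Origin at the centre of its underside.

How it is judged:
At the end, for the whole second after the job is handed in: Jars upright on the board: red by the pot, yellow middle, blue far end, each within 10 mm of its place along and across the board; cast the right way round on the plate, within 5 mm in x and y, 0.15 rad, underside within 2.5 mm of the plate's top, level; all four released, at rest (x of jar_red in the frame of board between -0.05 and -0.03 m and y of jar_red in the frame of board between -0.01 and 0.01 m and z of jar_red in the frame of board between 0.008 and 0.016 m and angle between each of jar_red, jar_yellow, jar_blue's own z axis and vertical below 0.1 rad and x of jar_yellow in the frame of board between 0.004 and 0.024 m and y of jar_yellow in the frame of board between -0.01 and 0.01 m and z of jar_yellow in the frame of board between 0.008 and 0.016 m and x of jar_blue in the frame of board between 0.058 and 0.078 m and y of jar_blue in the frame of board between -0.01 and 0.01 m and z of jar_blue in the frame of board between 0.008 and 0.016 m and x of cast in the frame of plate between -0.005 and 0.005 m and y of cast in the frame of plate between -0.005 and 0.005 m and z of cast in the frame of plate between 0.0135 and 0.0185 m and angle between cast's own z axis and vertical below 0.06 rad and angle between the x axis of cast and the x axis of plate, either way round below 0.15 rad and linear speed of each of jar_red, jar_yellow, jar_blue, cast below 0.02 m/s and angular speed of each of jar_red, jar_yellow, jar_blue, cast below 0.2 rad/s); the robot touches nothing.
It fails at once if the white-capped jar moved more than 20 mm (distance of jar_white from where it was at the start of the episode above 0.02 m).
It fails at once if the amber bottle moved more than 20 mm (distance of bottle from where it was at the start of the episode above 0.02 m).
It fails at once if the bur block moved more than 20 mm (distance of burs from where it was at the start of the episode above 0.02 m).
It also fails if it takes over 90 s, if anything falls off the work surface, if the arm or the gripper's body presses on something with over 40 N, if the wrist force passes 120 N, or if a joint passes its speed limit or range.

## Robot

A 6-joint arm with a two-finger parallel gripper is mounted at the origin on the work surface. World frame = base frame: x ahead of the robot, y to its left, z up, the work surface at z = 0. Lengths are in m, angles in rad, forces in N, time in s.
With the tool pointing down it reaches from about 0.35 to 0.85 m from the base axis. Payload 8.1 kg.
Tool frame: the origin (TCP) lies between the finger pads; the fingertips stand 14 mm ahead of it and the grasp point (between the pads) lies 5 mm behind it (robot.tcp_to_tips is the z of the fingertips in the tool frame, in m); z points along the fingers, y is the line along which they close (so a half turn about z gives the same grasp; the last joint's range is limited). The gripper opens to 93 mm and grips with 3 to 60 N. Pads are 15 mm wide; open, the fingers measure 128 mm over their backs; the gripper's body (75 mm by 188 mm) begins 65 mm behind the grasp point.
Start: joints at [-1.402, 0.13, 1.488, -0, 1.523, -0.085], TCP at [0.151, -0.581, 0.233] pointing down, gripper open.
Joint ranges: [-2.96, 2.96], [-0.89, 2.26], [0.02, 2.5], [-1.34, 4.48], [0, 2.73], [-2.66, 2.66]. Speed limits (rad/s): [2.39, 2.39, 2.79, 3.14, 3.14, 3.14].

## Interface

Orientations are given as a rotation vector (axis times angle).
In Python, from plant import sensors, read_camera, robot gives the robot as it stands.
- The arm moves only by the tool hand_motion, called after "Request:" by a JSON object that holds its "name" and its "arguments". Schema: {"type":"object","properties":{"ticks":{"type":"array","items":{"type":"array","prefixItems":[{"type":"number"},{"type":"array","items":{"type":"number"},"minItems":3,"maxItems":3},{"type":"number"}],"minItems":3,"maxItems":3},"minItems":1,"maxItems":20},"clamp_n":{"type":"number"},"only":{"type":"string"},"quiet":{"type":"boolean"},"lines":{"type":"string"}},"required":["ticks"],"additionalProperties":false}. ticks is a list of rows, 1 to 20 of them, each written [opening, [dx, dy, dz], turn]: the finger opening in m, then dx, dy, dz in shares of the most that a row can go, 1 being 50 mm, then a turn about the tool's z in shares of pi rad (1.0 is pi rad); each row shifts and turns the commanded pose from where the row before left it, along the tool's axes as they then stand; what a row does not reach is not made up. A row lasts 1/10 s, in which the tool goes at most 0.05 m and 0.15 rad, less where a joint would pass 70% of its speed; a pose out of reach is approached as far as the arm can. The fingers move at their own pace and stop on an object; clamp_n is the grip in N (left out, the last holds). Time passes only in rows, so rows that do not move let the fingers close. The tool returns the time, the measured TCP pose, the force, the opening and the grip force at its end. only (a regular expression) keeps the lines of the reply that match it, lines (a string "A,B") keeps lines A to B, and quiet returns only ok. Input that does not fit is refused with a message, and nothing moves.
- sensors.read_state(): the state, without advancing time (a new reading comes with each control period).
- read_camera(name): name is "side" or "top" or "wrist"; returns a dict with "image" (400x640x3 uint8, red, green, blue), "depth" (400x640 float32, m along the optical axis (not along the pixel's ray), 0 where there is no reading), "fx", "fy", "cx", "cy" (pixels), "dist" ([k1, k2, p1, p2, k3] as OpenCV has them; the pictures are not rectified), "R" (3x3) and "t" (3): a world point X has camera coordinates R X + t. Camera axes: x right, y down, z forward; pixel columns grow to the right and rows downward; lengths in m; the calibration is good to about 2 mm. A picture is of the moment at which its call begins.
- robot.close_job(): hands the job in; it is judged then, once.
The state is a dict: "t": time; "q": joint angles; "dq": joint speeds; "joint_torque": joint torques, N m; "tool_pos": TCP position; "orientation": TCP orientation; "force": force on the tool from outside, world axes, zero at the start; "wrist_torque": the same for the moment, N m; "opening": finger opening in m; "gripper_force": force on a finger pad.
Only numpy, scipy, OpenCV 4.12 (cv2) and the standard library are available. Lean on these libraries where they do the work, as an engineer would, in place of code of your own. Each camera call takes 0.05 s, during which the arm holds its last target. There are 200 camera calls.

## Working session

There is one attempt and no reset: what is moved stays moved. The work goes in short steps, Python scripts to look and compute and a tool call to move; the robot and the scene stay as the last step left them, time stands still between calls to the robot, and variables do not carry over. Pictures are saved under pics/ and viewed, at most 14 in all, crops included, and the job is handed in when it is done.

```bash
ls; mkdir -p pics; python3 - <<'E'
from plant import sensors, read_camera, robot
import cv2
print(sensors.read_state())
for n in("top","side"):
    c=read_camera(n); cv2.imwrite(f"pics/{n}0.png",c["image"][:,:,::-1]); print(n,c["fx"],c["cx"],c["dist"],c["R"],c["t"])
E
```

```text
pics
{'t': 0.0, 'q': array([-1.40240066e+00,  1.31130573e-01,  1.48925716e+00, -3.02886066e-05,
        1.52299846e+00, -8.53918642e-02]), 'dq': array([-0.00090512, -0.00059566,  0.0001607 ,  0.00213788,  0.00015387,
       -0.00126102]), 'joint_torque': array([ 3.01986831e-03, -5.59841144e+01, -4.91751945e+01,  7.69541832e-02,
        3.56232037e-02, -1.57857198e-04]), 'tool_pos': array([ 0.15056892, -0.58024806,  0.23161785]), 'orientation': array([-3.11455693e+00, -3.97355207e-01,  1.64275389e-04]), 'force': array([ 1.18664623, -0.71775641,  0.2096189 ]), 'wrist_torque': array([-0.00083513, -0.01864388, -0.0133216 ]), 'gripper_force': 0.0, 'opening': 0.09315073496814699}
top 464.4010508014868 312.483371763935 [-0.08559837  0.          0.          0.          0.        ] [[ 3.82365992e-04 -9.99971327e-01  7.56295511e-03]
 [-9.67801761e-01 -2.27374090e-03 -2.51703362e-01]
 [ 2.51713341e-01 -7.22319846e-03 -9.67774881e-01]] [-0.00285013  0.6204248   0.68666652]
side 372.73650273957395 321.8278703952395 [0.01733288 0.         0.         0.         0.        ] [[ 0.80302404 -0.59552132  0.02251114]
 [-0.26826226 -0.39494936 -0.87866397]
 [ 0.53215389  0.69954939 -0.47690972]] [-0.52418193  0.20982979  0.47754311]
```

View pics/top0.png

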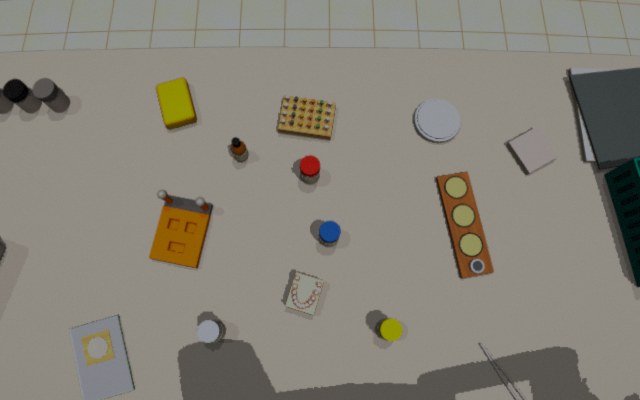

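View pics/side0.png

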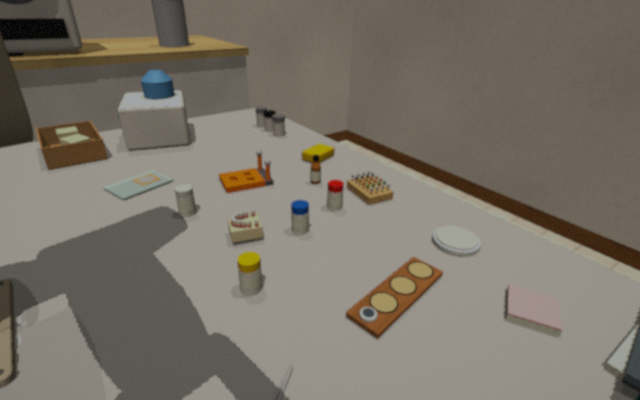

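The top view shows the red cap at (310,163), blue (330,231), yellow (391,329), white (208,331), cast (305,293) with its closed end down the image, plate (181,236) with posts at the upper side, and board (464,224) with the pot at its lower end (477,266). Next I measure these with depth.

```bash
cat > h.py <<'E'
import numpy as np, cv2
from plant import sensors, read_camera, robot
from scipy.spatial.transform import Rotation as Ro
def K(c): return np.array([[c["fx"],0,c["cx"]],[0,c["fy"],c["cy"]],[0,0,1.]])
def world(c,uv,z=None,d=None):
    """pixels -> world, with depth d or on the plane of height z"""
    uv=np.asarray(uv,float).reshape(-1,1,2)
    r=cv2.undistortPoints(uv,K(c),np.array(c["dist"],float))[:,0]
    r=np.c_[r,np.ones(len(r))]; o=-c["R"].T@c["t"]; w=r@c["R"]
    s=np.asarray(d) if d is not None else (z-o[2])/w[:,2]
    return o+w*s[:,None]
def cloud(c):
    v,u=np.mgrid[:400,:640]
    X=world(c,np.c_[u.ravel(),v.ravel()],d=c["depth"].ravel()).reshape(400,640,3)
    X[c["depth"]==0]=np.nan
    return X
def pose(): 
    s=sensors.read_state(); return s["tool_pos"],Ro.from_rotvec(s["orientation"]).as_matrix(),s
def go(xyz,yaw=None):
    """offset in tool axes to world xyz; yaw: wanted world direction of tool y (mod pi)"""
    p,R,s=pose(); d=R.T@(np.array(xyz)-p)
    a=None
    if yaw is not None:
        cur=np.arctan2(R[1,1],R[0,1]); a=-((yaw-cur+np.pi/2)%np.pi-np.pi/2)
    print("t %.1f"%s["t"],"pos",p.round(4),"ytool",np.arctan2(R[1,1],R[0,1]).round(3),"d_tool",d.round(4),"turn",a,"q6",s["q"][5].round(3))
E
python3 - <<'E'
from h import *
c=read_camera("top"); X=cloud(c); im=c["image"]; hsv=cv2.cvtColor(im,cv2.COLOR_RGB2HSV)
def box(u0,u1,v0,v1,z0,z1,name):
    P=X[v0:v1,u0:u1].reshape(-1,3); m=(P[:,2]>z0)&(P[:,2]<z1); P=P[m]
    r=cv2.minAreaRect(P[:,:2].astype(np.float32)*1000)
    print(name,len(P),"mean",P.mean(0).round(4),"rect",np.round(r[0],1),np.round(r[1],1),round(r[2],1),"z med",np.median(P[:,2]).round(4))
for n,u,v in(("red",310,163),("blue",330,231),("yellow",391,329),("white",208,331)): box(u-16,u+16,v-16,v+16,.055,.07,n)
box(230,250,130,165,.066,.085,"bottle")
box(280,330,265,320,.025,.046,"cast"); box(280,330,265,320,.037,.046,"teeth")
box(145,215,200,275,.012,.020,"plate"); box(145,220,180,215,.05,.08,"posts")
box(430,500,165,285,.008,.025,"board"); box(466,490,255,277,.0165,.025,"pot")
print(world(c,[[456,187],[463,216],[471,245]],z=.012).round(4)); print(world(c,[[477,266]],z=.019))
big=lambda a,f:cv2.resize(a,None,fx=f,fy=f,interpolation=cv2.INTER_CUBIC)[:,:,::-1]
cv2.imwrite("pics/c1.png",np.hstack([big(im[185:285,140:220],5),big(im[250:350,260:340],5)]))
E
```

```text
red 332 mean [0.6883 0.0031 0.0616] rect [688.6   3. ] [34.8 32.9] 0.1 z med 0.0617
blue 350 mean [ 0.5735 -0.0303  0.0619] rect [573.7 -30.3] [33.1 34.9] 15.7 z med 0.062
yellow 406 mean [ 0.4143 -0.1263  0.0618] rect [ 414.1 -126. ] [34.8 32.9] 89.6 z med 0.0619
white 425 mean [0.4115 0.1636 0.0618] rect [411.3 164. ] [34.2 35.4] 0.7 z med 0.0618
bottle 70 mean [0.727  0.1314 0.0737] rect [727.5 131.5] [14.1 14.6] 1.2 z med 0.0743
cast 946 mean [0.4743 0.0113 0.0351] rect [474.1  11.6] [50.  60.6] 72.9 z med 0.0343
teeth 169 mean [0.47   0.0127 0.0407] rect [472.3  11.9] [46.7 51.6] 73.7 z med 0.0403
plate 2605 mean [0.5791 0.2317 0.0158] rect [583.2 231.7] [ 87.9 117.1] 79.6 z med 0.0158
posts 135 mean [0.6296 0.2235 0.0641] rect [630.  221.3] [80.3 15.2] 79.5 z med 0.0648
board 3372 mean [ 0.5949 -0.2756  0.0129] rect [ 597.5 -276.3] [190.1  61.4] 9.9 z med 0.0127
pot 167 mean [ 0.5195 -0.2898  0.0194] rect [ 519.2 -289.8] [24.7 25.1] 41.7 z med 0.0194
[[ 0.6651 -0.2657  0.012 ]
 [ 0.6107 -0.2743  0.012 ]
 [ 0.5577 -0.2847  0.012 ]]
[[ 0.51949402 -0.28998581  0.019     ]]
```

View pics/c1.png

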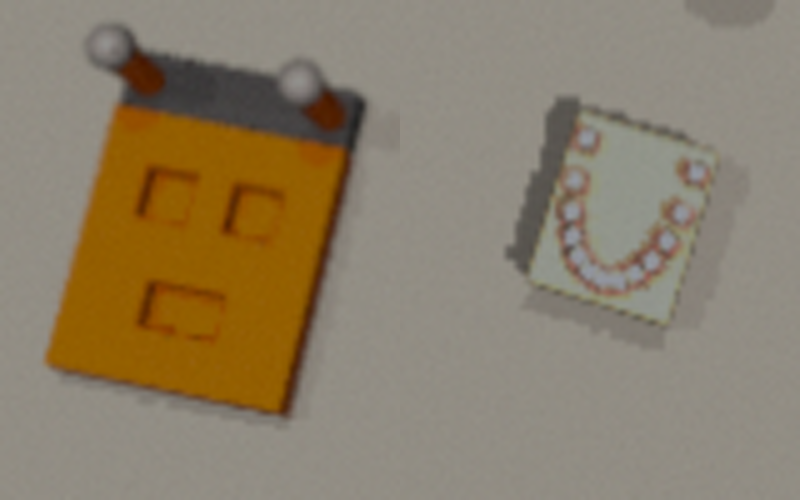

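The crop confirms it: posts at the far (+x) side of the plate with the round notches, plate yaw about -10.4°. The cast's open end also faces +x, yaw about -17°. Sizes match (jars 35, cast 50x60, board 190x61, pot at the -79 location). Moving to yellow.

```bash
cat >> h.py <<'E'
by=np.radians(9.9); bc=np.array([.5975,-.2763]); bx=np.array([np.cos(by),np.sin(by)])
slot=lambda x,z: np.r_[bc+x*bx,z]
E
python3 - <<'E'
from h import *
go([.4143,-.1262,.12],by+np.pi/2)
c=read_camera("top"); X=cloud(c); h=cv2.cvtColor(c["image"],cv2.COLOR_RGB2HSV)
m=(h[...,0]<22)&(h[...,1]>180)&(X[...,2]>.0125)&(X[...,2]<.02); m[:,:145]=0; m[:,225:]=0; m[:195]=0; m[280:]=0
print(cv2.minAreaRect(X[m][:,:2].astype(np.float32)*1000), m.sum())
E
```

```text
t 0.1 pos [ 0.1506 -0.5804  0.2318] ytool -1.317 d_tool [ 0.3693 -0.3732  0.1124] turn 0.08100509725022587 q6 -0.085
((578.814208984375, 231.84002685546875), (86.67829895019531, 108.05679321289062), 78.223876953125) 2227
```

Units first: shifts go in shares of 50 mm and turns go in shares of pi rad. So -0.0207 m is -0.414, 0.0205 m is 0.41, 0.081 rad / 3.1416 = 0.0258.

Request:
{"name": "hand_motion", "arguments": {"ticks": [[0.08,[0.41,-0.414,0.124],0.0258],[0.08,[0.41,-0.414,0.124],0],[0.08,[0.41,-0.414,0.124],0],[0.08,[0.41,-0.414,0.124],0],[0.08,[0.41,-0.414,0.124],0],[0.08,[0.41,-0.414,0.124],0],[0.08,[0.41,-0.414,0.124],0],[0.08,[0.41,-0.414,0.124],0],[0.08,[0.41,-0.414,0.124],0],[0.08,[0.41,-0.414,0.124],0],[0.08,[0.41,-0.414,0.124],0],[0.08,[0.41,-0.414,0.124],0],[0.08,[0.41,-0.414,0.124],0],[0.08,[0.41,-0.414,0.124],0],[0.08,[0.41,-0.414,0.124],0],[0.08,[0.41,-0.414,0.124],0],[0.08,[0.41,-0.414,0.124],0],[0.08,[0.41,-0.414,0.124],0],[0.08,[0,0,0],0]], "clamp_n": 20}}

```text
t: 2.1
tool_pos: [0.4487, -0.1463, 0.12]
orientation: [-3.128, -0.275, 0.001]
force: [0.2, 0.5, -0.7]
opening: 0.0798
gripper_force: 0.0
```

```bash
python3 -c "
from h import *
go([.4143,-.1262,.037],by+np.pi/2)"
```

```text
t 2.1 pos [ 0.4487 -0.1463  0.12  ] ytool -1.395 d_tool [-0.0303 -0.0257  0.0831] turn 0.0029051916090150343 q6 0.97
```

Scaled: -0.02 m is -0.4, -0.0153 m is -0.306.

Request:
{"name": "hand_motion", "arguments": {"ticks": [[0.08,[-0.3,-0.26,0],0],[0.08,[-0.306,-0.254,0],0],[0.08,[0,0,0.4],0],[0.08,[0,0,0.4],0],[0.08,[0,0,0.4],0],[0.08,[0,0,0.4],0],[0.08,[0,0,0.06],0],[0.08,[0,0,0],0],[0.03,[0,0,0],0],[0.03,[0,0,0],0],[0.03,[0,0,0],0],[0.03,[0,0,0],0],[0.03,[0,0,0],0],[0.03,[0,0,0],0],[0.03,[0,0,-0.4],0],[0.03,[0,0,-0.4],0],[0.03,[0,0,-0.4],0],[0.03,[0,0,-0.4],0],[0.03,[0,0,0],0]], "clamp_n": 20}}

```text
t: 4.0
tool_pos: [0.4157, -0.1297, 0.1208]
orientation: [3.127, 0.271, 0.007]
force: [0.7, 0.4, -0.4]
opening: 0.0347
gripper_force: 20.0
```

```bash
python3 -c "
from h import *
go(slot(.014,.12),by+np.pi/2)"
```

```text
t 4.0 pos [ 0.4157 -0.1297  0.1208] ytool -1.398 d_tool [0.1678 0.1757 0.002 ] turn 0.00010521357727100167 q6 0.978
```

Scaled: 0.02 m is 0.4, 0.0176 m is 0.352.

Request:
{"name": "hand_motion", "arguments": {"ticks": [[0.03,[0.336,0.352,0],0],[0.03,[0.336,0.352,0],0],[0.03,[0.336,0.352,0],0],[0.03,[0.336,0.352,0],0],[0.03,[0.336,0.352,0],0],[0.03,[0.336,0.352,0],0],[0.03,[0.336,0.352,0],0],[0.03,[0.336,0.352,0],0],[0.03,[0.336,0.352,0],0],[0.03,[0.336,0.352,0],0],[0.03,[0,0,0.4],0],[0.03,[0,0,0],0],[0.03,[0,0,0],0]]}}

```text
t: 5.3
tool_pos: [0.6082, -0.2726, 0.0959]
orientation: [-3.128, -0.271, 0.005]
force: [-0.5, 1.4, 0.0]
opening: 0.0344
gripper_force: 20.0
```

```bash
python3 -c "
from h import *
go(slot(.014,.049),by+np.pi/2)
c=read_camera('top'); X=cloud(c); h=cv2.cvtColor(c['image'],cv2.COLOR_RGB2HSV)
print(slot(.014,0))
cv2.imwrite('pics/y1.png',cv2.resize(c['image'][150:300,390:540],None,fx=4,fy=4)[:,:,::-1])"
```

```text
t 5.3 pos [ 0.6082 -0.2726  0.0959] ytool -1.398 d_tool [0.0029 0.002  0.0468] turn 6.583183260566727e-05 q6 0.9
[ 0.61129153 -0.27389299  0.        ]
```

Scaled: 0.015 m is 0.3, 0.003 m is 0.06.

Request:
{"name": "hand_motion", "arguments": {"ticks": [[0.03,[0.06,0.04,0.3],0],[0.03,[0,0,0.3],0],[0.03,[0,0,0.2],0],[0.03,[0,0,0],0],[0.03,[0,0,0],0]]}}

```text
t: 5.85
tool_pos: [0.6125, -0.2746, 0.0573]
orientation: [-3.129, -0.271, 0.002]
force: [-0.1, 0.4, -1.0]
opening: 0.0345
gripper_force: 20.0
```

```bash
python3 -c "
from h import *
go(slot(.014,.049),by+np.pi/2)
c=read_camera('side')
cv2.imwrite('pics/y1.png',cv2.resize(c['image'][220:340,330:460],None,fx=4,fy=4)[:,:,::-1])"
```

```text
t 5.8 pos [ 0.6125 -0.2746  0.0573] ytool -1.398 d_tool [-0.001  -0.0009  0.0083] turn 2.0092212462685666e-05 q6 0.9
```

View pics/y1.png

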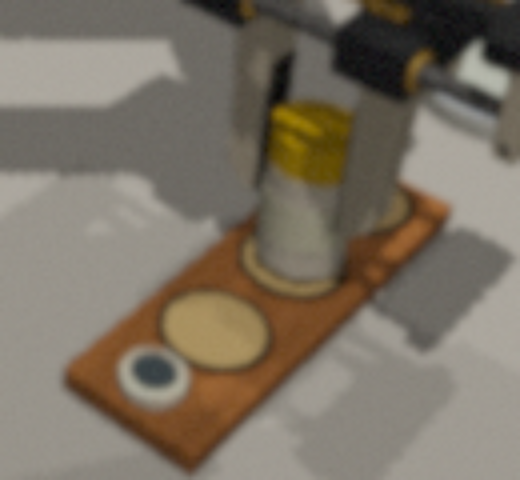

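The yellow jar is upright, just above the middle ring and centred on it. Lowering gently.

Scaled: 0.002 m is 0.04.

Request:
{"name": "hand_motion", "arguments": {"ticks": [[0.03,[0,0,0.04],0],[0.03,[0,0,0.04],0],[0.03,[0,0,0],0]]}}

```text
t: 6.2
tool_pos: [0.6129, -0.2749, 0.054]
orientation: [3.13, 0.271, 0.0]
force: [0.0, -1.0, -0.8]
opening: 0.0349
gripper_force: 20.0
```

Request:
{"name": "hand_motion", "arguments": {"ticks": [[0.03,[0,0,0.04],0],[0.03,[0,0,0],0]]}}

```text
t: 6.4
tool_pos: [0.6128, -0.2748, 0.0518]
orientation: [-3.13, -0.271, 0.0]
force: [-0.9, 0.1, -0.3]
opening: 0.0344
gripper_force: 20.0
```

Request:
{"name": "hand_motion", "arguments": {"ticks": [[0.03,[0,0,0.04],0],[0.03,[0,0,0],0]]}}

```text
t: 6.6
tool_pos: [0.6132, -0.2749, 0.0515]
orientation: [3.13, 0.271, 0.001]
force: [-4.2, 2.2, 9.2]
opening: 0.0347
gripper_force: 20.0
```

Scaled: -0.02 m is -0.4.

Request:
{"name": "hand_motion", "arguments": {"ticks": [[0.07,[0,0,0],0],[0.07,[0,0,0],0],[0.07,[0,0,0],0],[0.07,[0,0,-0.4],0],[0.07,[0,0,-0.4],0],[0.07,[0,0,-0.4],0],[0.07,[0,0,-0.4],0],[0.08,[0,0,0],0]]}}

```text
t: 7.4
tool_pos: [0.6149, -0.2759, 0.1337]
orientation: [3.127, 0.271, 0.008]
force: [0.9, 0.9, 1.0]
opening: 0.0743
gripper_force: 0.0
```

```bash
python3 -c "
from h import *
go([.6885,.003,.12],by+np.pi/2)"
```

```text
t 7.4 pos [ 0.6149 -0.2759  0.1337] ytool -1.398 d_tool [ 0.1204 -0.2622  0.0133] turn -4.976722768468278e-05 q6 0.9
```

Scaled: -0.0218 m is -0.436, 0.01 m is 0.2.

Request:
{"name": "hand_motion", "arguments": {"ticks": [[0.08,[0.2,-0.436,0.02],0],[0.08,[0.2,-0.436,0.02],0],[0.08,[0.2,-0.436,0.02],0],[0.08,[0.2,-0.436,0.02],0],[0.08,[0.2,-0.436,0.02],0],[0.08,[0.2,-0.436,0.02],0],[0.08,[0.2,-0.436,0.02],0],[0.08,[0.2,-0.436,0.02],0],[0.08,[0.2,-0.436,0.02],0],[0.08,[0.2,-0.436,0.02],0],[0.08,[0.2,-0.436,0.02],0],[0.08,[0.2,-0.436,0.02],0],[0.08,[0,0,0],0],[0.08,[0,0,0],0]]}}

```text
t: 8.8
tool_pos: [0.6855, 0.0038, 0.1165]
orientation: [3.13, 0.273, -0.003]
force: [-0.6, 0.4, -0.2]
opening: 0.0802
gripper_force: 0.0
```

```bash
python3 -c "
from h import *
go([.6885,.003,.037],by+np.pi/2)"
```

```text
t 8.8 pos [0.6855 0.0038 0.1165] ytool -1.397 d_tool [0.0029 0.0013 0.0795] turn 0.0012002332696514628 q6 1.328
```

Scaled: 0.02 m is 0.4, 0.018 m is 0.36.

Request:
{"name": "hand_motion", "arguments": {"ticks": [[0.08,[0.06,0.02,0.4],0],[0.08,[0,0,0.4],0],[0.08,[0,0,0.4],0],[0.08,[0,0,0.36],0],[0.08,[0,0,0],0],[0.08,[0,0,0],0]]}}

```text
t: 9.4
tool_pos: [0.6888, 0.0024, 0.0396]
orientation: [-3.13, -0.27, 0.002]
force: [0.6, 0.2, 0.6]
opening: 0.0802
gripper_force: 0.0
```

```bash
python3 -c "
from h import *
go([.6885,.003,.037],by+np.pi/2)"
```

```text
t 9.4 pos [0.6888 0.0024 0.0396] ytool -1.399 d_tool [-0.0002 -0.0006  0.0026] turn -0.0006071742052631279 q6 1.328
```

Scaled: -0.02 m is -0.4.

Request:
{"name": "hand_motion", "arguments": {"ticks": [[0.03,[0,0,0],0],[0.03,[0,0,0],0],[0.03,[0,0,0],0],[0.03,[0,0,0],0],[0.03,[0,0,0],0],[0.03,[0,0,-0.4],0],[0.03,[0,0,-0.4],0],[0.03,[0,0,-0.4],0],[0.03,[0,0,-0.4],0],[0.03,[0,0,0],0]], "clamp_n": 20}}

```text
t: 10.4
tool_pos: [0.6915, 0.0029, 0.124]
orientation: [3.129, 0.271, 0.01]
force: [-0.1, -1.5, -0.1]
opening: 0.0344
gripper_force: 20.0
```

Request:
{"name": "hand_motion", "arguments": {"ticks": [[0.03,[-0.296,0.432,0],0],[0.03,[-0.296,0.432,0],0],[0.03,[-0.296,0.432,0],0],[0.03,[-0.296,0.432,0],0],[0.03,[-0.296,0.432,0],0],[0.03,[-0.296,0.432,0],0],[0.03,[-0.296,0.432,0],0],[0.03,[-0.296,0.432,0],0],[0.03,[-0.296,0.432,0],0],[0.03,[-0.296,0.432,0],0],[0.03,[-0.296,0.432,0],0],[0.03,[-0.296,0.432,0],0],[0.03,[0,0,0],0],[0.03,[0,0,0],0]]}}

```text
t: 11.8
tool_pos: [0.5582, -0.2828, 0.1188]
orientation: [-3.129, -0.269, 0.002]
force: [0.6, 0.2, -0.3]
opening: 0.0342
gripper_force: 20.0
```

```bash
python3 -c "
from h import *
go(slot(-.04,.055),by+np.pi/2)"
```

```text
t 11.8 pos [ 0.5582 -0.2828  0.1188] ytool -1.399 d_tool [-0.0001  0.0004  0.0638] turn -0.0013484333467257414 q6 0.848
```

Scaled: 0.016 m is 0.32, 0.012 m is 0.24.

Request:
{"name": "hand_motion", "arguments": {"ticks": [[0.03,[0,0,0.32],0],[0.03,[0,0,0.32],0],[0.03,[0,0,0.32],0],[0.03,[0,0,0.24],0],[0.03,[0,0,0],0],[0.03,[0,0,0],0]]}}

```text
t: 12.4
tool_pos: [0.5602, -0.2814, 0.0597]
orientation: [-3.129, -0.273, -0.003]
force: [1.3, 4.6, 6.7]
opening: 0.0345
gripper_force: 20.0
```

Request:
{"name": "hand_motion", "arguments": {"ticks": [[0.03,[0,0,0.04],0],[0.03,[0,0,0.04],0],[0.03,[0,0,0],0]]}}

```text
t: 12.7
tool_pos: [0.5609, -0.2815, 0.0585]
orientation: [-3.129, -0.273, -0.005]
force: [-4.8, 9.5, 25.3]
opening: 0.0348
gripper_force: 20.0
```

```bash
python3 -c "
from h import *
go(slot(-.04,.0516),by+np.pi/2)"
```

```text
t 12.7 pos [ 0.5609 -0.2815  0.0585] ytool -1.397 d_tool [-0.0031  0.0012  0.0069] turn 0.001472067166598201 q6 0.848
```

Scaled: -0.005 m is -0.1.

Request:
{"name": "hand_motion", "arguments": {"ticks": [[0.03,[0,0,-0.1],0],[0.03,[0,0,0],0]]}}

```text
t: 12.9
tool_pos: [0.559, -0.2822, 0.0603]
orientation: [-3.13, -0.272, 0.001]
force: [-0.6, -0.5, -1.0]
opening: 0.0349
gripper_force: 20.0
```

```bash
python3 -c "
from h import *
a=read_camera('side');b=read_camera('top')
f=lambda i,v,u:cv2.resize(i['image'][v:v+120,u:u+100],None,fx=4,fy=4)
cv2.imwrite('pics/r1.png',np.hstack([f(a,220,340),f(b,170,420)])[:,:,::-1])"
```

```text
(no output)
```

View pics/r1.png

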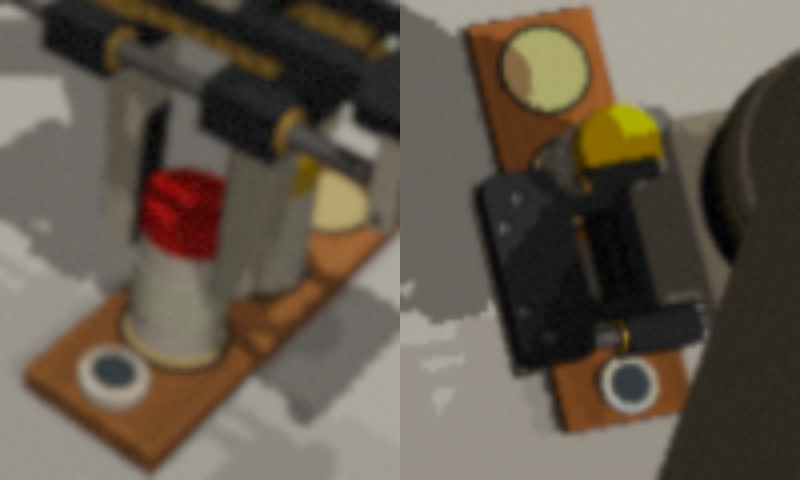

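Red stands just over the pot-side ring, roughly centred and upright; it sits lower in the grip than yellow did. Set down and release.

Scaled: 0.0015 m is 0.03, -0.001 m is -0.02.

Request:
{"name": "hand_motion", "arguments": {"ticks": [[0.03,[-0.02,0,0.03],0],[0.03,[0,0,0],0]]}}

```text
t: 13.2
tool_pos: [0.5576, -0.2828, 0.0587]
orientation: [-3.129, -0.271, 0.001]
force: [-0.0, 0.9, -0.5]
opening: 0.0347
gripper_force: 20.0
```

Request:
{"name": "hand_motion", "arguments": {"ticks": [[0.07,[0,0,0],0],[0.07,[0,0,0],0],[0.07,[0,0,0],0],[0.07,[0,0,-0.4],0],[0.07,[0,0,-0.4],0],[0.07,[0,0,-0.4],0],[0.07,[0,0,-0.4],0],[0.08,[0,0,0],0]]}}

```text
t: 14.0
tool_pos: [0.5598, -0.2843, 0.1432]
orientation: [3.126, 0.271, 0.008]
force: [-0.1, 0.6, 1.1]
opening: 0.0744
gripper_force: 0.0
```

```bash
python3 -c "
from h import *
go([.5736,-.0303,.12],by+np.pi/2)"
```

```text
t 14.0 pos [ 0.5598 -0.2843  0.1432] ytool -1.398 d_tool [ 0.0572 -0.2479  0.0225] turn -4.569627984807312e-05 q6 0.847
```

Scaled: -0.0225 m is -0.45, 0.0052 m is 0.104.

Request:
{"name": "hand_motion", "arguments": {"ticks": [[0.08,[0.104,-0.45,0.04],0],[0.08,[0.104,-0.45,0.04],0],[0.08,[0.104,-0.45,0.04],0],[0.08,[0.104,-0.45,0.04],0],[0.08,[0.104,-0.45,0.04],0],[0.08,[0.104,-0.45,0.04],0],[0.08,[0.104,-0.45,0.04],0],[0.08,[0.104,-0.45,0.04],0],[0.08,[0.104,-0.45,0.04],0],[0.08,[0.104,-0.45,0.04],0],[0.08,[0.104,-0.45,0.04],0],[0.08,[0,0,0],0],[0.08,[0,0,0],0]]}}

```text
t: 15.3
tool_pos: [0.5712, -0.0292, 0.1165]
orientation: [3.13, 0.273, -0.002]
force: [-0.2, -0.7, -0.0]
opening: 0.0798
gripper_force: 0.0
```

```bash
python3 -c "
from h import *
go([.5736,-.0303,.037],by+np.pi/2)
c=read_camera('top'); X=cloud(c); h=cv2.cvtColor(c['image'],cv2.COLOR_RGB2HSV)
B=np.array([[np.cos(by),np.sin(by)],[-np.sin(by),np.cos(by)]])
for n,m in(('red',(h[...,0]<6)|(h[...,0]>174)),('yellow',(h[...,0]>24)&(h[...,0]<36))):
    m=m&(h[...,1]>150)&(X[...,2]>.066)&(X[...,1]<-.2)
    P=X[m]; r=cv2.minAreaRect(P[:,:2].astype(np.float32)); print(n,m.sum(),B@(np.array(r[0])-bc),r[1],np.median(P[:,2]),np.percentile(P[:,2],[5,95]))"
```

```text
t 15.3 pos [ 0.5712 -0.0292  0.1165] ytool -1.397 d_tool [0.0023 0.0015 0.0795] turn 0.001317200348539771 q6 1.256
red 368 [-0.03944783  0.00115715] (0.03363973647356033, 0.03519323095679283) 0.07426660732124896 [0.07046603 0.07623649]
yellow 337 [ 0.01700874 -0.0011705 ] (0.033653389662504196, 0.03349609300494194) 0.074063270687862 [0.07125958 0.07663603]
```

Red is at (-39, 1) mm and yellow at (17, -1) mm in the board frame, both with tops at 74 mm, so both are placed. Blue next, with a firmer grip.

Scaled: 0.02 m is 0.4, 0.018 m is 0.36.

Request:
{"name": "hand_motion", "arguments": {"ticks": [[0.08,[0.06,0.02,0.4],0],[0.08,[0,0,0.4],0],[0.08,[0,0,0.4],0],[0.08,[0,0,0.36],0],[0.08,[0,0,0],0],[0.08,[0,0,0],0],[0.03,[0,0,0],0],[0.03,[0,0,0],0],[0.03,[0,0,0],0],[0.03,[0,0,0],0],[0.03,[0,0,0],0],[0.03,[0,0,0],0]], "clamp_n": 35}}

```text
t: 16.55
tool_pos: [0.5749, -0.0298, 0.0396]
orientation: [3.13, 0.271, 0.0]
force: [-0.6, -0.6, 0.2]
opening: 0.0368
gripper_force: 0.0
```

Request:
{"name": "hand_motion", "arguments": {"ticks": [[0.03,[0,0,-0.3],0],[0.03,[0,0,-0.3],0],[0.03,[0,0,-0.3],0],[0.03,[0,0,-0.3],0],[0.03,[0,0,-0.3],0],[0.03,[0,0,0],0],[0.03,[0,0,0],0]]}}

```text
t: 17.25
tool_pos: [0.5752, -0.0299, 0.1151]
orientation: [3.13, 0.271, 0.002]
force: [-1.2, -0.4, -0.7]
opening: 0.0347
gripper_force: 35.0
```

```bash
python3 -c "
from h import *
go(slot(.068,.12),by+np.pi/2)"
```

```text
t 17.2 pos [ 0.5752 -0.0299  0.1151] ytool -1.398 d_tool [ 0.0476  0.2465 -0.0047] turn -2.274513041200521e-05 q6 1.257
```

Scaled: 0.0224 m is 0.448, 0.0043 m is 0.086.

Request:
{"name": "hand_motion", "arguments": {"ticks": [[0.03,[0.086,0.448,-0.06],0],[0.03,[0.086,0.448,-0.06],0],[0.03,[0.086,0.448,-0.06],0],[0.03,[0.086,0.448,-0.06],0],[0.03,[0.086,0.448,-0.06],0],[0.03,[0.086,0.448,0],0],[0.03,[0.086,0.448,0],0],[0.03,[0.086,0.448,0],0],[0.03,[0.086,0.448,0],0],[0.03,[0.086,0.448,0],0],[0.03,[0.086,0.448,0],0],[0.03,[0,0,0],0],[0.03,[0,0,0],0]]}}

```text
t: 18.55
tool_pos: [0.663, -0.2643, 0.1278]
orientation: [-3.128, -0.27, 0.003]
force: [-0.4, -0.7, -0.5]
opening: 0.0345
gripper_force: 35.0
```

```bash
python3 -c "
from h import *
go(slot(.068,.052),by+np.pi/2)
c=read_camera('side')
X=cloud(c);h=cv2.cvtColor(c['image'],cv2.COLOR_RGB2HSV)
m=(h[...,0]>105)&(h[...,0]<130)&(h[...,1]>150)&(X[...,1]<-.15)&(X[...,2]>.05)&(X[...,2]<.25); P=X[m]; print(m.sum(),np.percentile(P,[3,50,97],axis=0))"
```

```text
t 18.6 pos [ 0.663  -0.2643  0.1278] ytool -1.399 d_tool [0.0016 0.0007 0.0758] turn -0.0008584557309161411 q6 0.948
278 [[ 0.64433651 -0.28091492  0.13780484]
 [ 0.65221329 -0.26890024  0.14943539]
 [ 0.66955038 -0.24884468  0.15125342]]
```

Scaled: 0.018 m is 0.36, 0.012 m is 0.24.

Request:
{"name": "hand_motion", "arguments": {"ticks": [[0.03,[0.01,0.01,0.36],0],[0.03,[0,0,0.36],0],[0.03,[0,0,0.36],0],[0.03,[0,0,0.24],0],[0.03,[0,0,0],0],[0.03,[0,0,0],0]]}}

```text
t: 19.2
tool_pos: [0.6641, -0.2647, 0.0629]
orientation: [-3.129, -0.271, 0.001]
force: [0.4, 0.2, 0.2]
opening: 0.0343
gripper_force: 35.0
```

Request:
{"name": "hand_motion", "arguments": {"ticks": [[0.03,[-0.02,0,0.04],0],[0.03,[-0.02,0,0.04],0],[0.03,[0,0,0],0]]}}

```text
t: 19.5
tool_pos: [0.6625, -0.2654, 0.06]
orientation: [3.13, 0.271, 0.001]
force: [-1.1, 0.1, -1.1]
opening: 0.0344
gripper_force: 35.0
```

Request:
{"name": "hand_motion", "arguments": {"ticks": [[0.03,[0,0,0.04],0],[0.03,[0,0,0],0]]}}

```text
t: 19.7
tool_pos: [0.6623, -0.2652, 0.0574]
orientation: [-3.13, -0.271, 0.0]
force: [-0.0, -0.3, 0.2]
opening: 0.0345
gripper_force: 35.0
```

```bash
python3 -c "
from h import *
go(slot(.068,.052),by+np.pi/2)"
```

```text
t 19.7 pos [ 0.6623 -0.2652  0.0574] ytool -1.398 d_tool [ 0.0023 -0.0002  0.0054] turn -7.343241501089892e-05 q6 0.945
```

Scaled: 0.002 m is 0.04, 0.001 m is 0.02.

Request:
{"name": "hand_motion", "arguments": {"ticks": [[0.03,[0.02,0,0.04],0],[0.03,[0.02,0,0.04],0],[0.03,[0,0,0],0]]}}

```text
t: 20.0
tool_pos: [0.6642, -0.2646, 0.053]
orientation: [-3.129, -0.271, 0.001]
force: [-0.6, 0.8, -0.6]
opening: 0.0348
gripper_force: 35.0
```

Request:
{"name": "hand_motion", "arguments": {"ticks": [[0.03,[0,0,0.04],0],[0.03,[0,0,0],0]]}}

```text
t: 20.2
tool_pos: [0.6646, -0.2649, 0.0523]
orientation: [3.13, 0.271, 0.001]
force: [-1.9, 0.5, 4.4]
opening: 0.0343
gripper_force: 35.0
```

Scaled: -0.02 m is -0.4, -0.01 m is -0.2, 0.117 rad / 3.1416 = 0.0372.

Request:
{"name": "hand_motion", "arguments": {"ticks": [[0.07,[0,0,0],0],[0.07,[0,0,0],0],[0.07,[0,0,0],0],[0.07,[0,0,0],0],[0.07,[0,0,-0.4],0],[0.07,[0,0,-0.4],0],[0.07,[0,0,-0.4],0],[0.08,[0,0,-0.2],0.0372],[0.08,[0,0,0],0.0372],[0.08,[0,0,0],0.0372],[0.08,[0,0,0],0.0372],[0.08,[0,0,0],0],[0.08,[0,0,0],0]]}}

```text
t: 21.5
tool_pos: [0.6643, -0.2648, 0.1214]
orientation: [-3.108, 0.457, 0.0]
force: [-0.4, 0.2, 0.3]
opening: 0.0797
gripper_force: 0.0
```

```bash
python3 -c "
from h import *
go([.4741,.0116,.12],np.radians(72.9))"
```

```text
t 21.5 pos [ 0.6643 -0.2648  0.1214] ytool -1.863 d_tool [-0.2617 -0.21    0.0014] turn 0.0066995674926140225 q6 1.412
```

Scaled: -0.0187 m is -0.374, -0.015 m is -0.3, 0.006 rad / 3.1416 = 0.0019.

Request:
{"name": "hand_motion", "arguments": {"ticks": [[0.08,[-0.374,-0.3,0],0.0019],[0.08,[-0.374,-0.3,0],0],[0.08,[-0.374,-0.3,0],0],[0.08,[-0.374,-0.3,0],0],[0.08,[-0.374,-0.3,0],0],[0.08,[-0.374,-0.3,0],0],[0.08,[-0.374,-0.3,0],0],[0.08,[-0.374,-0.3,0],0],[0.08,[-0.374,-0.3,0],0],[0.08,[-0.374,-0.3,0],0],[0.08,[-0.374,-0.3,0],0],[0.08,[-0.374,-0.3,0],0],[0.08,[-0.374,-0.3,0],0],[0.08,[-0.374,-0.3,0],0],[0.08,[0,0,0],0],[0.08,[0,0,0],0]]}}

```text
t: 23.1
tool_pos: [0.4767, 0.0134, 0.1218]
orientation: [3.107, -0.466, 0.001]
force: [-0.0, -0.3, -0.4]
opening: 0.08
gripper_force: 0.0
```

```bash
python3 -c "
from h import *
go([.4741,.0116,.025],np.radians(72.9))
c=read_camera('wrist'); cv2.imwrite('pics/w1.png',c['image'][:,:,::-1])
X=cloud(c); m=(X[...,2]>.026)&(X[...,2]<.045)&(np.hypot(X[...,0]-.474,X[...,1]-.012)<.05)
print(cv2.minAreaRect(X[m][:,:2].astype(np.float32)*1000),m.sum())"
```

```text
t 23.1 pos [0.4767 0.0134 0.1218] ytool -1.869 d_tool [-0.0021  0.0025  0.0968] turn 0.00037718812009490676 q6 1.79
((473.0477600097656, 11.509744644165039), (50.15244674682617, 59.87001419067383), 73.09337615966797) 3943
```

View pics/w1.png

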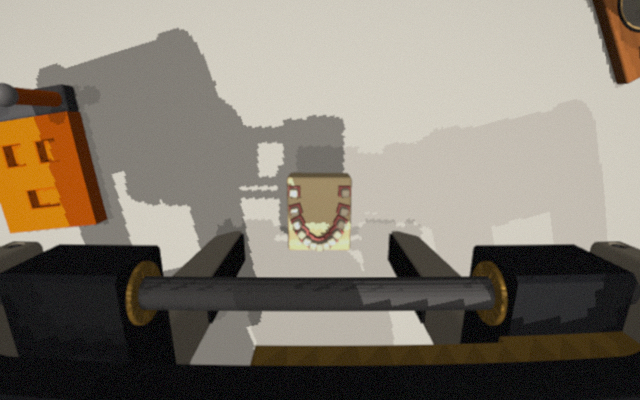

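The cast is squared between the fingers at (320,210), in agreement with the top camera to 1 mm. Grasping.

Scaled: 0.018 m is 0.36, -0.0026 m is -0.052.

Request:
{"name": "hand_motion", "arguments": {"ticks": [[0.08,[-0.052,0.05,0.36],0],[0.08,[0,0,0.36],0],[0.08,[0,0,0.36],0],[0.08,[0,0,0.36],0],[0.08,[0,0,0.28],0],[0.08,[0,0,0.12],0],[0.08,[0,0,0],0],[0.08,[0,0,0],0]]}}

```text
t: 23.95
tool_pos: [0.4739, 0.0114, 0.0301]
orientation: [-3.106, 0.471, -0.001]
force: [-0.3, -0.4, 1.8]
opening: 0.0798
gripper_force: 0.0
```

```bash
python3 -c "
from h import *
go([.4735,.0115,.025],np.radians(73))"
```

```text
t 23.9 pos [0.4739 0.0114 0.0301] ytool -1.872 d_tool [-0.0004  0.0001  0.0051] turn -0.004529551669070209 q6 1.788
```

Scaled: 0.005 m is 0.1.

Request:
{"name": "hand_motion", "arguments": {"ticks": [[0.04,[0,0,0.1],0],[0.04,[0,0,0],0],[0.04,[0,0,0],0],[0.04,[0,0,0],0],[0.04,[0,0,0],0],[0.04,[0,0,0],0],[0.04,[0,0,0],0],[0.04,[0,0,0],0]], "clamp_n": 30}}

```text
t: 24.75
tool_pos: [0.4735, 0.0117, 0.0248]
orientation: [-3.106, 0.471, -0.0]
force: [-0.5, 0.2, 2.7]
opening: 0.0502
gripper_force: 30.0
```

```bash
python3 -c "
from h import *
go([.4735,.0115,.025],np.radians(73))"
```

```text
t 24.8 pos [0.4735 0.0117 0.0248] ytool -1.872 d_tool [ 0.0001  0.0002 -0.0002] turn -0.0044485839705465935 q6 1.788
```

Scaled: -0.02 m is -0.4, -0.015 m is -0.3, -0.06 rad / 3.1416 = -0.0191.

Request:
{"name": "hand_motion", "arguments": {"ticks": [[0.04,[0,0,-0.3],0],[0.04,[0,0,-0.4],0],[0.04,[0,0,-0.4],0],[0.04,[0,0,-0.4],0],[0.04,[0,0,-0.4],-0.0191],[0.04,[0,0,0],-0.0191],[0.04,[0,0,0],0],[0.04,[0,0,0],0]]}}

```text
t: 25.55
tool_pos: [0.4728, 0.0117, 0.1188]
orientation: [3.128, -0.287, -0.002]
force: [-0.1, 0.3, -1.3]
opening: 0.0502
gripper_force: 30.0
```

```bash
python3 -c "
from h import *
go([.50,.2470,.12],np.radians(79.6))"
```

```text
t 25.6 pos [0.4728 0.0117 0.1188] ytool -1.754 d_tool [-0.016  -0.2363 -0.0012] turn -0.0014678523321833836 q6 1.67
```

Scaled: -0.0236 m is -0.472, -0.0016 m is -0.032.

Request:
{"name": "hand_motion", "arguments": {"ticks": [[0.04,[-0.032,-0.472,0],0],[0.04,[-0.032,-0.472,0],0],[0.04,[-0.032,-0.472,0],0],[0.04,[-0.032,-0.472,0],0],[0.04,[-0.032,-0.472,0],0],[0.04,[-0.032,-0.472,0],0],[0.04,[-0.032,-0.472,0],0],[0.04,[-0.032,-0.472,0],0],[0.04,[-0.032,-0.472,0],0],[0.04,[-0.032,-0.472,0],0],[0.04,[0,0,0],0],[0.04,[0,0,0],0]]}}

```text
t: 26.75
tool_pos: [0.4994, 0.2465, 0.1184]
orientation: [3.128, -0.284, -0.003]
force: [0.7, -0.2, -2.2]
opening: 0.0497
gripper_force: 30.0
```

```bash
python3 -c "
from h import *
go([.5727,.2336,.12],np.radians(79.6))
c=read_camera('wrist'); cv2.imwrite('pics/w2.png',c['image'][:,:,::-1])
X=cloud(c);h=cv2.cvtColor(c['image'],cv2.COLOR_RGB2HSV); np.savez('w2',X=X,im=c['image'])
m=(h[...,0]<22)&(h[...,1]>150)&(X[...,2]>.012)&(X[...,2]<.02)
print(cv2.minAreaRect(X[m][:,:2].astype(np.float32)*1000),m.sum())"
```

```text
t 26.8 pos [0.4994 0.2465 0.1184] ytool -1.752 d_tool [ 0.0745 -0.0005 -0.0017] turn 0.00045237463714098425 q6 2.119
((577.117431640625, 233.7080078125), (85.62953186035156, 106.67096710205078), 79.00636291503906) 12328
```

View pics/w2.png

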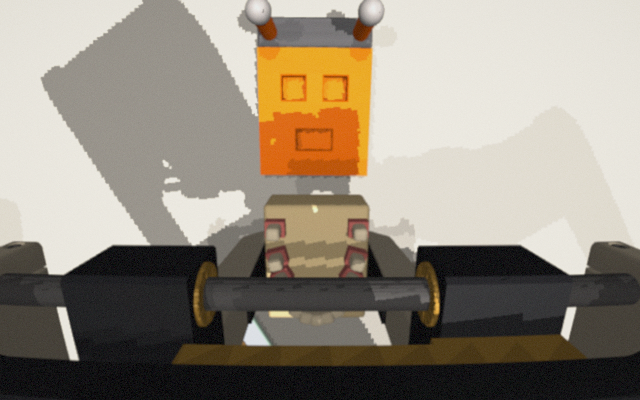

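The wrist view shows the plate straight ahead: notches at about (293,88), (335,88), slot at (314,139). The held cast's front block edge runs from (272,196) to (360,196).

```bash
python3 -c "
from h import *
c=read_camera('wrist'); p,R,s=pose()
W=world(c,[[293,88.5],[335,88.5],[314.5,139]],z=.016); print(W.round(4))
A=(W[0]+W[1])/2; d=A-W[2]; print('yaw',np.degrees(np.arctan2(d[1],d[0])),'len (39)',np.hypot(*d[:2]),'sep (32)',np.hypot(*(W[0]-W[1])[:2]), 'yaw2',np.degrees(np.arctan2(*(W[0]-W[1])[[1,0]])))
u=d[:2]/np.hypot(*d[:2]); print('centre',(A[:2]-19*u/1000+W[2][:2]+20*u/1000)/2)
X=np.load('w2.npz')['X']
P=X[185:300,255:375].reshape(-1,3); P=P[P[:,2]>.08]; L=(P-p)@R
m=(L[:,2]>-.013)&(L[:,2]<-.004)
print('block in tool',cv2.minAreaRect(L[m][:,:2].astype(np.float32)*1000),m.sum()); print(np.percentile(L[m],[1,50,99],axis=0).round(4))
im=c['image'][55:225,235:395]; cv2.imwrite('pics/w3.png',cv2.resize(im,None,fx=3.5,fy=3.5,interpolation=2)[:,:,::-1])"
```

```text
[[0.5927 0.2463 0.016 ]
 [0.587  0.2149 0.016 ]
 [0.5525 0.2371 0.016 ]]
yaw -9.913623166280058 len (39) 0.03796611503632945 sep (32) 0.031965268887491426 yaw2 79.5720333044945
centre [0.57164827 0.23377777]
block in tool ((10.276908874511719, -1.1897220611572266), (58.66157913208008, 37.533084869384766), 89.87196350097656) 6077
[[-0.0072 -0.0263 -0.0125]
 [ 0.0122 -0.0005 -0.0089]
 [ 0.0287  0.0246 -0.0049]]
```

View pics/w3.png

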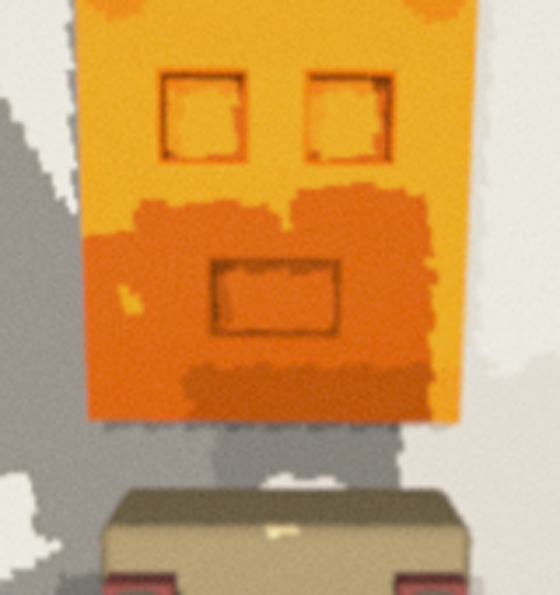

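Scaled: 0.02 m is 0.4, 0.015 m is 0.3.

Request:
{"name": "hand_motion", "arguments": {"ticks": [[0.04,[0.296,0,0],0],[0.04,[0.296,0,0],0],[0.04,[0.296,0,0],0],[0.04,[0.296,0,0],0],[0.04,[0.296,0,0],0],[0.04,[0,0,0.4],0],[0.04,[0,0,0.4],0],[0.04,[0,0,0.3],0],[0.04,[0,0,0],0],[0.04,[0,0,0],0],[0.04,[0,0,0],0]]}}

```text
t: 27.95
tool_pos: [0.5737, 0.2335, 0.0659]
orientation: [-3.128, 0.284, -0.003]
force: [-0.0, -0.4, -1.8]
opening: 0.0498
gripper_force: 30.0
```

```bash
python3 -c "
from h import *
go([.5722,.2337,.033],np.radians(79.7))"
```

```text
t 27.9 pos [0.5737 0.2335 0.0659] ytool -1.752 d_tool [-0.0016  0.0001  0.0329] turn -0.0015914327468857792 q6 2.056
```

Scaled: 0.008 m is 0.16, 0.006 m is 0.12.

Request:
{"name": "hand_motion", "arguments": {"ticks": [[0.04,[-0.03,0,0.16],0],[0.04,[0,0,0.16],0],[0.04,[0,0,0.12],0],[0.04,[0,0,0],0],[0.04,[0,0,0],0]]}}

```text
t: 28.45
tool_pos: [0.5711, 0.2335, 0.0421]
orientation: [3.128, -0.284, -0.001]
force: [0.8, 0.1, -1.6]
opening: 0.0497
gripper_force: 30.0
```

```bash
python3 -c "
from h import *
go([.5722,.2337,.033],np.radians(79.7))"
```

```text
t 28.4 pos [0.5711 0.2335 0.0421] ytool -1.752 d_tool [ 0.0011 -0.0004  0.0091] turn -0.0014032816699529604 q6 2.057
```

Scaled: 0.002 m is 0.04, 0.001 m is 0.02.

Request:
{"name": "hand_motion", "arguments": {"ticks": [[0.04,[0.02,0,0.04],0],[0.04,[0,0,0.04],0],[0.04,[0,0,0],0],[0.04,[0,0,0],0]]}}

```text
t: 28.85
tool_pos: [0.5724, 0.2334, 0.0385]
orientation: [-3.129, 0.284, 0.0]
force: [-0.3, -0.1, -0.9]
opening: 0.05
gripper_force: 30.0
```

Request:
{"name": "hand_motion", "arguments": {"ticks": [[0.04,[0,0,0.03],0],[0.04,[0,0,0.02],0],[0.04,[0,0,0],0]]}}

```text
t: 29.15
tool_pos: [0.5722, 0.2334, 0.0358]
orientation: [3.129, -0.284, -0.001]
force: [-0.4, 0.4, -1.5]
opening: 0.0494
gripper_force: 30.0
```

Request:
{"name": "hand_motion", "arguments": {"ticks": [[0.04,[0,0,0.02],0],[0.04,[0,0,0],0],[0.04,[0,0,0],0]]}}

```text
t: 29.45
tool_pos: [0.5724, 0.2334, 0.035]
orientation: [-3.129, 0.284, 0.0]
force: [0.3, -0.2, -1.2]
opening: 0.0497
gripper_force: 30.0
```

No force so far, so the lugs are in the notches. Continuing to contact.

Scaled: 0.001 m is 0.02, 0.0005 m is 0.01.

Request:
{"name": "hand_motion", "arguments": {"ticks": [[0.04,[0,0,0.02],0],[0.04,[0,0,0.01],0],[0.04,[0,0,0],0]]}}

```text
t: 29.75
tool_pos: [0.5723, 0.2334, 0.0334]
orientation: [3.129, -0.284, -0.0]
force: [-0.7, 0.4, -1.3]
opening: 0.0499
gripper_force: 30.0
```

Request:
{"name": "hand_motion", "arguments": {"ticks": [[0.04,[0,0,0.02],0],[0.04,[0,0,0],0]]}}

```text
t: 29.95
tool_pos: [0.5726, 0.2335, 0.0328]
orientation: [-3.129, 0.284, -0.0]
force: [-0.5, -0.8, 0.8]
opening: 0.0495
gripper_force: 30.0
```

Request:
{"name": "hand_motion", "arguments": {"ticks": [[0.04,[0,0,0.02],0],[0.04,[0,0,0],0]]}}

```text
t: 30.15
tool_pos: [0.5726, 0.2335, 0.0328]
orientation: [-3.129, 0.284, -0.0]
force: [-5.5, -2.3, 10.4]
opening: 0.0497
gripper_force: 30.0
```

Firm contact at 0.0328, exactly the flush height. Releasing, rising and backing away to check everything.

Units first: shifts go in shares of 50 mm and turns go in shares of pi rad. So -0.03 m is -0.6, -0.025 m is -0.5.

Request:
{"name": "hand_motion", "arguments": {"ticks": [[0.068,[0,0,-0.02],0],[0.068,[0,0,0],0],[0.068,[0,0,0],0],[0.068,[0,0,0],0],[0.068,[0,0,0],0],[0.068,[0,0,-0.2],0],[0.068,[0,0,-0.4],0],[0.068,[0,0,-0.5],0],[0.068,[0,0,-0.5],0],[0.068,[0,0,-0.5],0],[0.068,[-0.4,0.4,-0.4],0],[0.068,[-0.6,0.6,0],0],[0.068,[-0.6,0.6,0],0],[0.068,[-0.6,0.6,0],0],[0.068,[-0.6,0.6,0],0],[0.068,[-0.4,0.6,0],0],[0.068,[0,0.6,0],0],[0.068,[0,0,0],0]]}}

```text
t: 31.95
tool_pos: [0.3786, 0.0634, 0.1584]
orientation: [3.128, -0.288, 0.003]
force: [-0.1, 0.2, 0.9]
opening: 0.068
gripper_force: 0.0
```

```bash
python3 - <<'E'
from h import *
c=read_camera('top'); X=cloud(c); h=cv2.cvtColor(c['image'],cv2.COLOR_RGB2HSV)
B=np.array([[np.cos(by),np.sin(by)],[-np.sin(by),np.cos(by)]])
H=h[...,0].astype(int)
for n,m in(('red',(H<6)|(H>174)),('yellow',(H>24)&(H<36)),('blue',(H>105)&(H<130))):
    m=m&(h[...,1]>150)&(X[...,2]>.066)&(X[...,2]<.085)&(X[...,1]<-.2)
    P=X[m]
    if len(P)>20: r=cv2.minAreaRect(P[:,:2].astype(np.float32)); print(n,m.sum(),B@(np.array(r[0])-bc),r[1],np.median(P[:,2]))
m=(X[...,2]>.035)&(X[...,2]<.06)&(np.hypot(X[...,0]-.572,X[...,1]-.234)<.048)&(h[...,1]<150)
P=X[m]; print('cast',cv2.minAreaRect(P[:,:2].astype(np.float32)*1000),m.sum(),np.median(P[P[:,2]<.046][:,2]))
Q=P[P[:,2]<.045]; A=np.c_[Q[:,:2]-Q[:,:2].mean(0),np.ones(len(Q))]; print('slopes',np.linalg.lstsq(A,Q[:,2],rcond=None)[0])
print(sensors.read_state()['tool_pos'])
cv2.imwrite('pics/f.png',c['image'][:,:,::-1])
E
```

```text
red 363 [-0.0393533   0.00063099] (0.03333687782287598, 0.035428985953330994) 0.07413211050226409
yellow 336 [ 0.0167725  -0.00152982] (0.033495496958494186, 0.0338575579226017) 0.07424449535274552
blue 323 [ 0.02942035 -0.14177987] (0.3274097740650177, 0.03509446978569031) 0.0740135068845007
cast ((572.7006225585938, 232.1668701171875), (51.091346740722656, 60.3474235534668), 79.91670989990234) 1038 0.04192053348568875
slopes [0.01026991 0.01368662 0.04168704]
[0.37919611 0.06457162 0.15854406]
```

View pics/f.png

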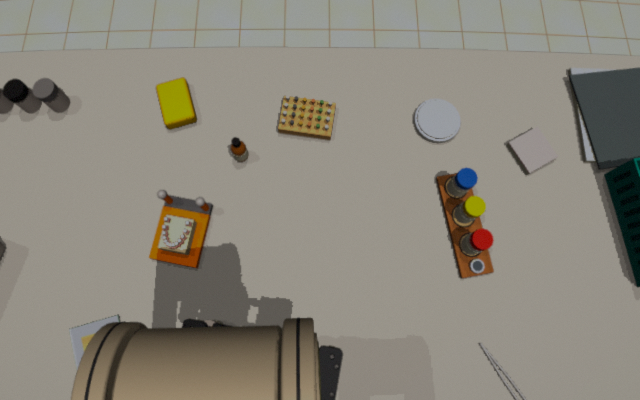

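The view shows red, yellow and blue on the board in order from the pot, and the cast flush on the plate with its open end toward the posts. The bottle and bur block haven't moved. The blue mask caught a stray pixel, so I'll check it quickly and then hand in.

```bash
python3 - <<'E'
from h import *
c=read_camera('top'); X=cloud(c); H=cv2.cvtColor(c['image'],cv2.COLOR_RGB2HSV)
m=(abs(H[...,0].astype(int)-117)<13)&(H[...,1]>150)&(X[...,2]>.066)&(X[...,2]<.085)&(np.hypot(X[...,0]-.6645,X[...,1]+.2646)<.05)
r=cv2.minAreaRect(X[m][:,:2].astype(np.float32)); d=np.array(r[0])-bc; x,y=d@bx,d@[-bx[1],bx[0]]
print(x,y,r[1],np.median(X[m][:,2]))
if abs(x-.068)<.007 and abs(y)<.007: print(robot.close_job())
E
```

```text
0.06740278527312539 -5.959237073057191e-06 (0.03111385926604271, 0.034675441682338715) 0.07400085311716553
the job is handed in; nothing more can be done
None
```

I handed the job in at about 32 s: red, yellow and blue each measured within 3 mm of their places, and the cast is flush on the plate, about 2 mm off centre. The bottle and bur block look unmoved; the white-capped jar was hidden behind the arm in the last picture, but nothing came near it.

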